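# Thumb open the latch of the pot-shelf gate

## Task

Open the little gate in the guard rail of the slatted shelf so that the pots can be taken out: press the thumb lever down gently until the latch bar is felt to touch the top of its catch, keep it there while you draw the gate towards you out of the catch, then swing the gate on until it stands square to the shelf. Do not force or slam the gate or the latch, let the bar drop back level, and leave the crockery and the other things where they are.

Things in the scene. Friction and masses are not known exactly. Their poses are not given: they have to be found in the camera images.
- gate_frame: Aluminium gate, 250 mm wide, 130 mm high, in the front rail of a slatted shelf. Origin on the hinge line at its foot; shut, x points into the shelf (square to the gate), y along the gate towards the hinge, z up; turns with the gate. It fills y -250 to 0, x -7 to +7 mm; top rail 14 mm square at z 116 to 130. Behind it x 7 to 70 mm is free above the deck (z -7). Carries the latch on its +x side.
- gate_hinge (a point): Point on the gate's upright hinge line (left end, seen from the robot), at the height of the middle of the top rail, 123 mm above the foot of the gate.
- gate (a joint): Angle of the gate, rad: 0 shut, grows as the free end swings towards the robot (clockwise from above), 1.57 square to the shelf, stop at 1.75. It stays where it is left (hinge friction 0.12 N m, a little more when moving). Latched it has about 3 mm of play at the nose; the nose is clear of the catch beyond 0.10 rad.
- latch_bar (a joint): Tilt of the latch bar, rad: 0 level (at rest on its own stop), grows as the thumb lever goes down and the nose up, to 0.50; falls back by its own weight (about 1 N at the thumb lever). A steel rod 10 mm thick behind the gate's free half, centred at gate_frame x +18, z +110 mm; pivot at y -185, nose end at y -288 mm.
- thumb_lever: Thumb lever of the latch bar: a steel roll 16 mm thick, 32 mm long, lying square to the gate just behind its top rail, 75 mm from the bar's pivot on the hinge side. Origin in the middle of the roll (gate_frame x +26, y -110, z +110 mm at rest; its top is 12 mm below the rail's top). Pressed down from above it lifts the nose 1.2 times as far. The roll bears up to 10 N, the gate 16 N.
- latch_nose (a point): Middle of the nose, 90 mm beyond its pivot. The catch, on the post beside the gate: a lip 6 mm thick on the robot's side of the nose and a stiffly sprung leaf above; the nose leaves between them (gap 3.5 mm wider than the rod). Catch height is unknown: the leaf is met when the roll is 6 to 26 mm down; the lip is cleared only in the last 2 to 3 mm before. Leaf: 11 N per mm at the roll.
- pot_front (a point): Bystander on the shelf: upturned steel steamer pot, 184 mm across, 105 mm high. Point on its rim, at deck height, on the side that faces the gate.
- basket_front (a point): Bystander on the shelf: bamboo basket with lid, 163 mm across, 106 mm high. Point on the edge of its underside, on the side that faces the gate.
- spice_jar: Bystander on the shelf: glass spice jar with screw-top lid, 44 mm across, 85 mm high; origin under its middle.
- saucer: Bystander on the shelf: white ceramic saucer, 100 mm across, 18 mm high; origin under its middle.
- hanger_clip: Bystander on the worktop right of the shelf: green plastic clothes-hanger clip, 75 mm long, 19 mm high; origin under its middle.
- mug: Bystander on the worktop left of the shelf: mug, 80 mm across, 90 mm high; origin under its middle.
- tea_tin: Bystander on the worktop right of the shelf: steel tin, 70 mm across, 110 mm high; origin under its middle.

How it is judged:
On the way:
1. the gate leaves its catch while the fingers hold the latch bar up by the thumb lever (value of joint each of gate, latch_bar above 0.03 rad and contact force between the fingers and thumb_lever above 0.3 N), for 0.05 s.
At the end, for the whole second after the job is handed in: The gate stands open at 1.35 rad (77 degrees) or more, at rest (under 0.05 rad/s), and the latch bar has dropped back level (under 0.03 rad) (value of joint gate above 1.35 rad and velocity of joint gate between -0.05 and 0.05 rad/s and value of joint latch_bar below 0.03 rad); the robot touches nothing.
It fails at once if the fingers press on the thumb lever with more than 10 N (contact force between the fingers and thumb_lever above 10 N).
It fails at once if the fingers push on the gate or its latch with more than 16 N (contact force between the fingers and gate_frame above 16 N).
It fails at once if the rest of the arm pushes on the gate or its latch with more than 16 N (contact force between the arm and gate_frame above 16 N).
It fails at once if the gate is slammed (faster than 1.5 rad/s) (velocity of joint gate above 1.5 rad/s or velocity of joint gate below -1.5 rad/s).
It fails at once if a bystander is moved by more than 20 mm (distance of any of pot_front, basket_front, spice_jar, saucer, hanger_clip, mug, tea_tin from where it was at the start of the episode above 0.02 m).
It also fails if it takes over 54 s, if anything falls off the work surface, if the arm or the gripper's body presses on something with over 40 N, if the wrist force passes 120 N, or if a joint passes its speed limit or range.

## Robot

A 6-joint arm with a two-finger parallel gripper is mounted at the origin on the work surface. World frame = base frame: x ahead of the robot, y to its left, z up, the work surface at z = 0. Lengths are in m, angles in rad, forces in N, time in s.
With the tool pointing down it reaches from about 0.375 to 0.9 m from the base axis. Payload 3.1 kg.
Tool frame: the origin (TCP) lies between the finger pads; the fingertips stand manip.finger_overhang ahead of it and the grasp point (between the pads) lies 5 mm behind it (manip.finger_overhang is the distance from the TCP to the fingertips, in m); z points along the fingers, y is the line along which they close (so a half turn about z gives the same grasp; the last joint's range is limited). The gripper opens to 85 mm and grips with 20 to 120 N. Pads are 22 mm wide; open, the fingers measure 114 mm over their backs; the gripper's body (76 mm by 85 mm) begins 54 mm behind the grasp point. The pads swing forward as they close: fully open they stand 13 mm farther back than shut.
Start: joints at [-1.446, 0.527, 1.433, -0, 1.181, -0.178], TCP at [0.186, -0.597, 0.245] pointing down, gripper open.
Joint ranges: [-3.08, 3.08], [-0.75, 2.2], [0.22, 2.44], [-1.43, 4.57], [0, 2.65], [-2.85, 2.85]. Speed limits (rad/s): [2.79, 2.79, 3.14, 3.14, 3.14, 3.14].

## Interface

Orientations are given as a unit quaternion [x, y, z, w].
In Python, from station import manip gives the robot as it stands.
- The arm moves only by the tool drive_tool, never from a script. Its argument "plan" is a list of rows, each a list of 7 numbers: the shift along the tool's x, y, z in m, then the turn, a rotation vector about the tool's x, y, z in degrees, then the opening, from -1 (shut) to 1 (fully open). In form: [[x, y, z, wx, wy, wz, gripper], ...]. A call has 1 to 10 rows; each row shifts and turns the commanded pose from where the row before left it, along the tool's axes as they then stand; what a row does not reach is not made up. A row lasts 1/10 s, in which the tool goes at most 50 mm and 8.59 degrees, less where a joint would pass 70% of its speed; a pose out of reach is approached as far as the arm can. A call is refused whole if a number of a shift passes 0.05 or a number of a turn 8.59, either way. A call with a gripper value outside its range is refused whole. The fingers move at their own pace and stop on an object; "newtons" is the grip in N (left out, the last holds). Time passes only in rows, so rows that do not move let the fingers close. It gives the time, the measured TCP pose, the force, the opening and the grip force at its end, in the units of the state.
- manip.sense(): the state, without advancing time (a new reading comes with each control period).
- manip.snapshot(name): name is "scene" or "top" or "wrist"; returns a dict with "image" (384x512x3 uint8, red, green, blue), "z_map" (384x512 float32, m along the optical axis (not along the pixel's ray), 0 where there is no reading), "fov_y" (degrees; the focal length in pixels is half the picture's height over the tangent of half this angle, whatever the lens; pixels are square), "cx", "cy" (the principal point, pixels), "k1" (the pictures are not rectified: a ray, as slopes to the right and down, at radius r is drawn at 1 + k1 r^2 times it, then the intrinsics apply), "extrinsics" (4x4, takes a point from camera to world coordinates); the wrist camera has in their place "mount" (4x4, takes a point from camera to tool coordinates, whose origin is the TCP and whose axes are the flange's). Camera axes: x right, y up, looking along -z (the intrinsics and any distortion apply to the point x, -y, -z); pixel columns grow to the right and rows downward; lengths in m; the calibration is good to about 2 mm. A picture is of the moment at which its call begins: read the wrist's pose just before it.
- manip.sign_off(): hands the job in; it is judged then, once.
The state is a dict: "t": time; "q": joint angles; "qd": joint speeds; "tau": joint torques, N m; "tcp_pos": TCP position; "tool_rot": TCP orientation; "force": force on the tool from outside, world axes, zero at the start; "ft_torque": the same for the moment, N m; "finger_gap": opening from 0.0 (shut) to 1.0 (fully open); "gripper_force": force on a finger pad.
Only numpy, scipy, OpenCV 4.12 (cv2) and the standard library are available. Lean on these libraries where they do the work, as an engineer would, in place of code of your own. Each camera call takes 0.05 s, during which the arm holds its last target. There are 200 camera calls.

## Working session

There is one attempt and no reset: what is moved stays moved. The work goes in short steps, Python scripts to look and compute and a tool call to move; the robot and the scene stay as the last step left them, time stands still between calls to the robot, and variables do not carry over. Pictures are saved under pics/ and viewed, at most 10 in all, crops included, and the job is handed in when it is done.

Besides the shell and the picture viewer there is one more tool, called after "Request:" as name([rows], argument=value, ...), one row to a line, values as JSON. drive_tool: Moves the arm, as the interface text tells. Its arguments: {"type":"object","properties":{"plan":{"type":"array"},"newtons":{"type":"number"}},"required":["plan"]}

```bash
mkdir -p pics
cat > h.py <<'E'
import numpy as np, cv2
from station import manip
from scipy.spatial.transform import Rotation as R
def snap(n):
    s=manip.sense(); d=manip.snapshot(n)
    if 'mount' in d:
        T=np.eye(4); q=np.array(s['tool_rot']); T[:3,:3]=R.from_quat(q).as_matrix(); T[:3,3]=s['tcp_pos']
        d['extrinsics']=T@np.array(d['mount'])
    return d
def pts(d,uv,z=None):
    uv=np.atleast_2d(np.array(uv,float)); f=192/np.tan(np.radians(d['fov_y'])/2)
    K=np.array([[f,0,d['cx']],[0,f,d['cy']],[0,0,1]])
    n=np.stack([(uv[:,0]-d['cx'])/f,(uv[:,1]-d['cy'])/f],1); m=n.copy()
    for _ in range(20): n=m/(1+d['k1']*(n**2).sum(1,keepdims=True))
    if z is None: z=d['z_map'][uv[:,1].astype(int),uv[:,0].astype(int)]
    E=np.array(d['extrinsics']); c=np.stack([n[:,0]*z,-n[:,1]*z,-np.ones(len(n))*z],1)
    return c@E[:3,:3].T+E[:3,3]
def cloud(d):
    v,u=np.mgrid[:384,:512]; return pts(d,np.stack([u.ravel(),v.ravel()],1)).reshape(384,512,3)
E
python3 - <<'E'
from h import *
import pickle
print(manip.sense(), manip.finger_overhang)
ims=[]
for n in ['scene','top']:
    d=snap(n); pickle.dump(d,open(n+'.pkl','wb')); ims.append(d['image'])
    print(n,d['fov_y'],d['k1'],np.round(d['extrinsics'],3).tolist())
for n,i in zip(['scene','top'],ims): cv2.imwrite(f'pics/{n}0.png',cv2.resize(i[:,:,::-1],(800,600)))
d=snap('wrist'); print(d['mount'],d['fov_y'])
E
```

```text
{'t': 0.0, 'q': array([-1.44651304e+00,  5.28475442e-01,  1.43391292e+00, -6.06596053e-06,
        1.18141056e+00, -1.78513245e-01]), 'qd': array([ 0.00057285, -0.00080102, -0.00034627,  0.0001035 , -0.00058365,
        0.00028124]), 'tau': array([-1.13939324e-03, -4.42351019e+01, -1.78024149e+01, -3.08184844e-04,
        8.40661756e-03, -9.17590484e-06]), 'tcp_pos': array([ 0.18630027, -0.59585953,  0.24432452]), 'tool_rot': array([ 9.88560381e-01,  1.50821602e-01,  2.71041590e-05, -1.10280478e-03]), 'force': array([-0.6190103 ,  0.08027348,  0.37576803]), 'ft_torque': array([0.01902879, 0.00984197, 0.04004455]), 'gripper_force': 0.0, 'finger_gap': 0.9968373650651557} 0.014
scene 51.92817286821706 0.030698736005217914 [[-0.841, -0.339, 0.421, 1.167], [0.54, -0.557, 0.631, 0.842], [0.021, 0.758, 0.652, 1.034], [0.0, 0.0, 0.0, 1.0]]
top 57.73131346738995 -0.056270470776846576 [[0.026, 0.993, -0.118, 0.474], [-1.0, 0.024, -0.014, -0.028], [-0.011, 0.118, 0.993, 1.167], [0.0, 0.0, 0.0, 1.0]]
[[ 6.04169311e-04  9.66132456e-01  2.58045951e-01  6.52925432e-02]
 [ 9.99999702e-01 -4.59680822e-04 -6.20263829e-04 -6.29687135e-04]
 [-4.80638241e-04  2.58046249e-01 -9.66132446e-01 -1.29258715e-01]
 [ 0.00000000e+00  0.00000000e+00  0.00000000e+00  1.00000000e+00]] 70.5280552339114
```

View pics/scene0.png

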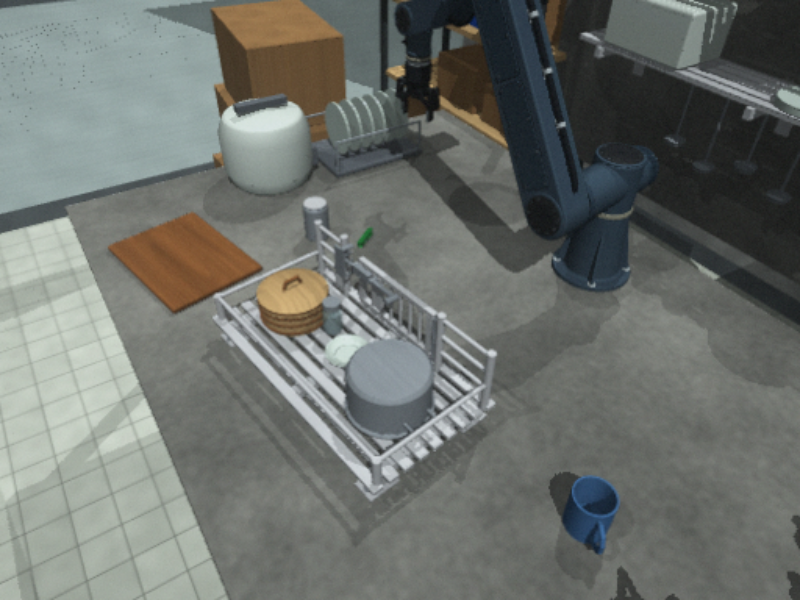

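View pics/top0.png

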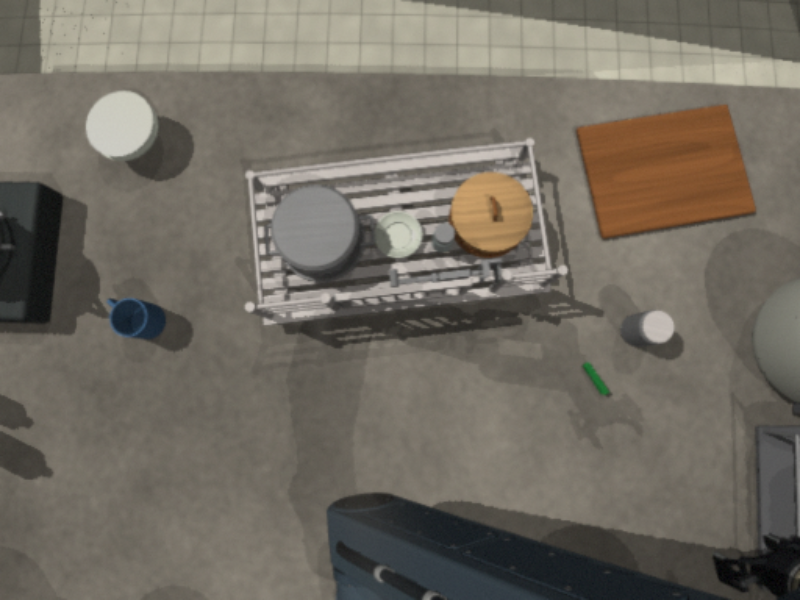

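The scene view shows the shelf, with the gate in its front rail. In the top view the hinge post is near (328,298), the thumb lever near (395,275), and the latch post near (487,270), all at 800 px scale. Next I'll take measurements and crop in.

Run:
```python
from h import *
import pickle
d=pickle.load(open('top.pkl','rb')); P=cloud(d)
c=d['image'][145:212,152:370,::-1]; cv2.imwrite('pics/c1.png',cv2.resize(c,None,fx=3.66,fy=3.66,interpolation=cv2.INTER_CUBIC))
for s in [(328,300),(395,283),(395,270),(440,278),(487,275),(487,266),(250,307),(562,270),(350,293),(420,285)]:
    u,v=int(s[0]*.64),int(s[1]*.64)
    w=P[v-3:v+4,u-3:u+4].reshape(-1,3); i=w[:,2].argmax(); print(s,P[v,u].round(3),'hi',w[i].round(3))
# high structure histogram
m=(P[145:212,152:370,2]>0.10)&(P[145:212,152:370,2]<.3)
q=P[145:212,152:370][m]; print(np.histogram(q[:,2],20))
```

```text
(328, 300) [0.593 0.118 0.195] hi [ 0.474 -0.028  1.167]
(395, 283) [ 0.631 -0.002  0.175] hi [ 0.474 -0.028  1.167]
(395, 270) [ 0.656 -0.001  0.18 ] hi [ 0.474 -0.028  1.167]
(440, 278) [ 0.644 -0.085  0.181] hi [ 0.474 -0.028  1.167]
(487, 275) [ 0.643 -0.166  0.214] hi [ 0.645 -0.166  0.215]
(487, 266) [ 0.66  -0.166  0.213] hi [ 0.656 -0.163  0.216]
(250, 307) [0.578 0.255 0.202] hi [0.575 0.257 0.203]
(562, 270) [ 0.66  -0.304  0.199] hi [ 0.652 -0.31   0.201]
(350, 293) [0.609 0.077 0.19 ] hi [0.603 0.07  0.195]
(420, 285) [ 0.627 -0.048  0.191] hi [ 0.626 -0.053  0.195]
(array([144,  97, 197, 186, 193, 276, 309,  97, 224, 583, 638,  38, 143,
       137, 133, 576, 189,  39,  37,  67]), array([0.10005452, 0.10589652, 0.11173853, 0.11758054, 0.12342254,
       0.12926455, 0.13510656, 0.14094856, 0.14679057, 0.15263257,
       0.15847458, 0.16431659, 0.17015859, 0.1760006 , 0.18184261,
       0.18768461, 0.19352662, 0.19936862, 0.20521063, 0.21105264,
       0.21689464]))
```

View pics/c1.png

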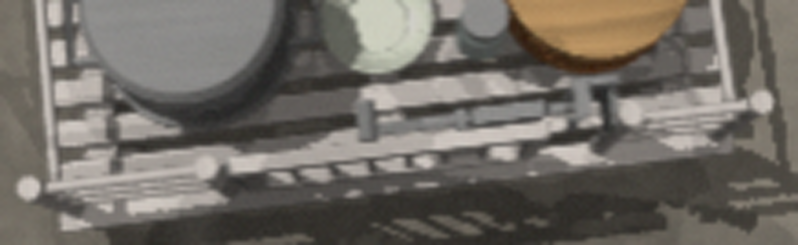

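The crop shows the hinge post at (207,165), the top rail from there to (550,128), the roll at (365,118), the bar running right from it, and the catch at (585,95). Next I'll fit the rail line and work out a wrist-view pose.

```bash
cat >> h.py <<'E'
def turn(target_yaw_y):
    "rotvec/shift helper: current tool axes"
    s=manip.sense(); return s['tcp_pos'],R.from_quat(s['tool_rot']).as_matrix()
E
python3 - <<'E'
from h import *
import pickle
d=pickle.load(open('top.pkl','rb')); P=cloud(d)
q=P[150:212,152:370].reshape(-1,3)
# rail top: near prior line
a=np.array([.593,.118]);b=np.array([.643,-.16]);u=(b-a)/np.linalg.norm(b-a);n=np.array([-u[1],u[0]])
s=(q[:,:2]-a)@u; t=(q[:,:2]-a)@n
m=(s>.03)&(s<.22)&(abs(t)<.02)&(q[:,2]>.186)&(q[:,2]<.2); w=q[m]
k=np.polyfit(w[:,1],w[:,0],1); print(m.sum(),k,np.degrees(np.arctan(-k[0])),np.median(w[:,2]))
r=w[:,0]-np.polyval(k,w[:,1]); print(np.percentile(r,[2,50,98]))
hp=q[(s>-.03)&(s<.03)&(abs(t)<.03)&(q[:,2]>.19)&(q[:,2]<.25)]
print('hinge post',hp.mean(0),hp.min(0),hp.max(0))
E
```

```text
330 [-0.14052189  0.61458012] 7.998935720968137 0.19052848064324457
[-6.73690092e-03 -1.52137723e-05  6.99383612e-03]
hinge post [0.59717992 0.12017328 0.19517588] [0.5897518  0.09025514 0.19009194] [0.60588149 0.14692403 0.20204462]
```

Request:
drive_tool([
  [0,0,-0.03,0,0,-8.5,1],
  [0,0,-0.03,0,0,-8.5,1],
  [0,0,-0.02,0,0,-8.5,1],
  [0,0,0,0,0,-8.5,0.3],
  [0,0,0,0,0,-8.5,0.0],
])

```text
t: 0.65
tcp_pos: [0.1864, -0.5967, 0.3261]
tool_rot: [0.865, 0.502, -0.0, 0.001]
force: [0.7, -1.1, 1.7]
finger_gap: 0.693
gripper_force: 0.0
```

Request:
drive_tool([
  [0,0,-0.01,0,0,-8.5,0],
  [0,0,-0.01,0,0,-8.5,0],
  [0,0,-0.01,0,0,-8.5,0],
  [0,0,0,0,0,-8.5,0],
  [0,0,0,0,0,-3.7,0],
  [0.033,0.034,0,0,0,0,0],
  [0.033,0.034,0,0,0,0,0],
  [0.033,0.034,0,0,0,0,0],
  [0.033,0.034,0,0,0,0,0],
  [0.033,0.034,0,0,0,0,0],
])

```text
t: 1.65
tcp_pos: [0.334, -0.4089, 0.3551]
tool_rot: [0.659, 0.752, 0.0, -0.0]
force: [0.1, -0.1, -0.1]
finger_gap: 0.498
gripper_force: 0.0
```

Request:
drive_tool([
  [0.033,0.034,0,0,0,0,0],
  [0.033,0.034,0,0,0,0,0],
  [0.033,0.034,0,0,0,0,0],
  [0.033,0.034,0,0,0,0,0],
  [0.033,0.034,0,0,0,0,0],
  [0.033,0.034,0,0,0,0,0],
  [0.033,0.034,0,0,0,0,0],
  [0.033,0.034,0,0,0,0,0],
  [0.033,0.034,0,0,0,0,0],
  [0,0,0,0,0,0,0],
])

```text
t: 2.65
tcp_pos: [0.6001, -0.0711, 0.3546]
tool_rot: [0.657, 0.754, 0.001, -0.0]
force: [-1.2, 0.4, -0.3]
finger_gap: 0.499
gripper_force: 0.0
```

Run:
```python
from h import *
import pickle
d=snap('wrist'); pickle.dump(d,open('w1.pkl','wb'))
s=manip.sense(); print(s['tcp_pos'],s['tool_rot'],s['q'],s['force'])
cv2.imwrite('pics/w1.png',cv2.resize(d['image'][:,:,::-1],(800,600)))
```

```text
[ 0.59846563 -0.07343484  0.35450697] [ 6.57195959e-01  7.53719581e-01 -1.70598867e-04 -4.84950498e-04] [-3.07279520e-01  3.95615910e-01  1.34750416e+00  7.45919850e-05
  1.39949812e+00 -4.43903512e-01] [-0.30881354 -0.41602048 -0.37143696]
```

View pics/w1.png

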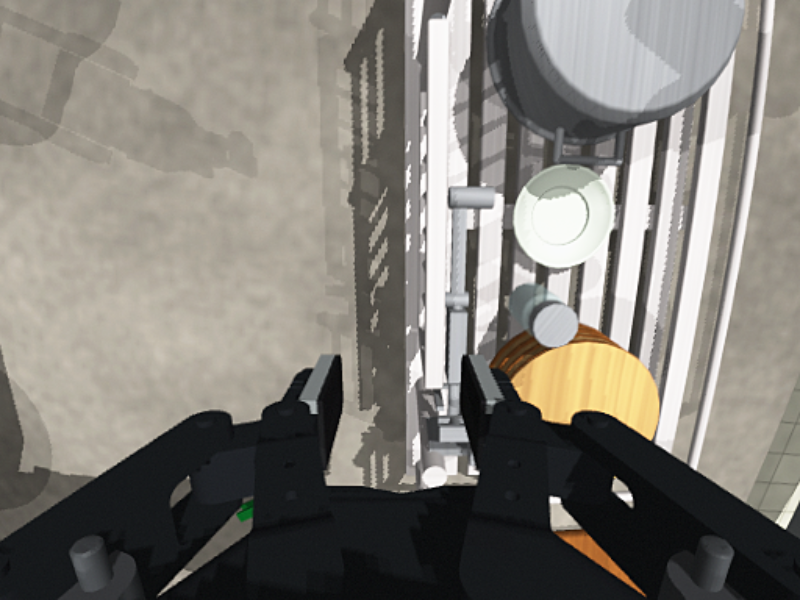

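The wrist view shows the rail at column ~437 (rows 20–390), the roll at (472,198), the pivot at (457,300), and the catch at (450,420–440). Now I'll get 3D positions from depth.

Run:
```python
from h import *
import pickle
d=pickle.load(open('w1.pkl','rb')); P=cloud(d)
# rail
w=P[15:245,265:295].reshape(-1,3); w=w[(w[:,2]>.186)&(w[:,2]<.2)]
k=np.polyfit(w[:,1],w[:,0],1); r=w[:,0]-np.polyval(k,w[:,1])
print('rail',len(w),k,np.degrees(np.arctan(-k[0])),np.median(w[:,2]),np.percentile(r,[1,50,99]),'y',w[:,1].min(),w[:,1].max())
yaw=np.arctan(-k[0]); X=np.array([np.cos(yaw),np.sin(yaw)]);Y=np.array([-X[1],X[0]])
def G(p): return np.stack([p[...,:2]@X,p[...,:2]@Y,p[...,2]],-1)
g=G(P); print('rail gx',np.percentile(G(w)[:,0],[1,50,99]),'gy',np.percentile(G(w)[:,1],[0.3,99.7]))
m=g[120:134,285:320].reshape(-1,3); m=m[(m[:,2]>.165)&(m[:,2]<.2)&(m[:,0]>np.median(G(w)[:,0])+.009)]
print('roll',len(m),m.min(0),m.max(0),np.percentile(m,97,axis=0))
np.set_printoptions(linewidth=220,suppress=True)
# height map around catch
gc=np.median(G(w)[:,0])
for y0 in np.arange(g[...,1][125,300]-.21,g[...,1][125,300]-.09,.004):
    row=[]
    for x0 in np.arange(-.02,.05,.005):
        s=(abs(g[...,1]-y0)<.002)&(abs(g[...,0]-gc-x0)<.0025)&(g[...,2]>.1)&(g[...,2]<.24)
        row.append(int(1000*g[...,2][s].max()) if s.any() else 0)
    print(round(y0,3),row)
print('tcp g',G(manip.sense()['tcp_pos']))
```

```text
rail 3078 [-0.14375095  0.61469292] 8.180283007254925 0.19244907745196393 [-6.81146881e-03 -2.19839307e-05  7.20026215e-03] y -0.13993428955999393 0.10015068756154828
rail gx [0.60169641 0.60841681 0.61556557] gy [-0.2269526   0.01270557]
roll 425 [ 0.61868705 -0.10108941  0.16840209] [ 0.65113818 -0.08688983  0.18236948] [ 0.6499137  -0.08694593  0.18149994]
-0.302 [0, 0, 0, 215, 216, 216, 0, 0, 0, 0, 0, 0, 0, 0, 0]
-0.298 [0, 0, 0, 216, 217, 216, 215, 0, 0, 0, 0, 0, 0, 0, 0]
-0.294 [0, 0, 216, 216, 216, 216, 216, 0, 0, 0, 0, 0, 0, 0, 0]
-0.29 [0, 0, 216, 216, 217, 216, 216, 0, 0, 0, 198, 0, 0, 0, 0]
-0.286 [0, 0, 121, 216, 217, 217, 216, 197, 197, 197, 211, 0, 0, 0, 0]
-0.282 [0, 0, 0, 210, 216, 214, 197, 196, 197, 197, 211, 0, 0, 0, 0]
-0.278 [0, 0, 0, 0, 0, 0, 0, 0, 0, 0, 210, 0, 0, 0, 0]
-0.274 [0, 0, 0, 0, 0, 0, 0, 0, 0, 0, 197, 0, 0, 0, 0]
-0.27 [0, 0, 0, 0, 0, 0, 0, 0, 0, 0, 0, 0, 0, 0, 0]
-0.266 [0, 0, 0, 0, 0, 213, 213, 213, 213, 214, 0, 0, 0, 0, 0]
-0.262 [0, 0, 0, 0, 0, 215, 215, 215, 215, 214, 0, 0, 0, 0, 0]
-0.258 [0, 0, 0, 0, 0, 215, 215, 215, 215, 215, 0, 0, 0, 0, 0]

[... 485 characters left out ...]
222 [0, 0, 0, 193, 193, 194, 184, 185, 185, 0, 0, 0, 0, 0, 0]
-0.218 [0, 0, 0, 193, 193, 194, 185, 185, 185, 0, 0, 0, 0, 0, 0]
-0.214 [0, 0, 0, 193, 193, 193, 185, 185, 184, 0, 0, 0, 0, 0, 0]
-0.21 [0, 0, 0, 193, 193, 195, 183, 185, 185, 0, 0, 0, 0, 0, 0]
-0.206 [0, 0, 0, 193, 193, 194, 183, 185, 185, 185, 0, 0, 0, 0, 0]
-0.202 [0, 0, 0, 192, 193, 193, 185, 186, 186, 184, 0, 0, 0, 0, 0]
-0.198 [0, 0, 0, 193, 193, 194, 184, 185, 185, 185, 0, 0, 0, 0, 0]
-0.194 [0, 0, 0, 193, 193, 193, 184, 185, 185, 185, 0, 0, 0, 0, 0]
-0.19 [0, 0, 0, 192, 193, 193, 184, 185, 186, 185, 0, 0, 0, 0, 0]
-0.186 [0, 0, 0, 193, 193, 193, 184, 185, 185, 184, 0, 0, 0, 0, 0]
tcp g [ 0.58192748 -0.15784233  0.35450697]
```

Request:
drive_tool([
  [-0.03,-0.015,0,0,0,0,0],
  [-0.03,-0.015,0,0,0,0,0],
  [-0.03,-0.015,0.01,0,0,0,0],
  [-0.03,-0.013,0.044,0,0,0,0],
  [0,0,0,-8.5,0,0,0],
  [0,0,0,-8.5,0,0,0],
  [0,0,0,-8.5,0,0,0],
  [0,0,0,-8.5,0,0,0],
  [0,0,0,-8.5,0,0,0],
  [0,0,0,0,0,0,0],
])

```text
t: 3.7
tcp_pos: [0.5539, -0.1973, 0.3022]
tool_rot: [0.622, 0.71, 0.254, 0.213]
force: [0.0, 0.2, -0.9]
finger_gap: 0.5
gripper_force: 0.0
```

Run:
```python
from h import *
import pickle
d=snap('wrist'); pickle.dump(d,open('w2.pkl','wb'))
s=manip.sense(); print(s['tcp_pos'],s['tool_rot'],s['q'],s['force'])
P=cloud(d); yaw=np.radians(8.18); X=np.array([np.cos(yaw),np.sin(yaw)]);Y=np.array([-X[1],X[0]])
g=np.stack([P[...,:2]@X-.6085,P[...,:2]@Y-.016,P[...,2]],-1)
m=(g[...,1]<-.25)&(g[...,1]>-.31)&(g[...,0]>-.01)&(g[...,0]<.05)&(g[...,2]>.15)&(g[...,2]<.23)
v,u=np.where(m); print(u.min(),u.max(),v.min(),v.max())
u0,v0=int(np.median(u)),int(np.median(v)); a=max(u0-70,0);b=max(v0-50,0)
cv2.imwrite('pics/w2.png',cv2.resize(d['image'][b:b+100,a:a+140,::-1],None,fx=5.6,fy=5.6)); print(a,b)
# profile: front-most x per z, at nose
for y0 in (-.28,-.276,-.272,-.268):
  print(y0)
  for z in np.arange(.16,.222,.002):
    t=(abs(g[...,1]-y0)<.003)&(abs(g[...,2]-z)<.001)&(abs(g[...,0]-.01)<.04)
    if t.any(): print(round(z,3),t.sum(),(1000*np.percentile(g[...,0][t],[0,50,100])).round())
```

```text
[ 0.55529776 -0.19789129  0.30335212] [0.62128987 0.71019039 0.25296914 0.2136238 ] [-0.78663597  0.28816046  1.87703926  0.85306346  0.73232558 -1.50410055] [ 0.1942072   0.30478602 -0.1519944 ]
227 294 149 215
193 139
-0.28
0.17 2 [15. 21. 27.]
0.172 5 [13. 13. 14.]
0.174 11 [13. 14. 28.]
0.176 18 [13. 15. 28.]
0.178 11 [17. 20. 28.]
0.18 4 [26. 27. 28.]
0.182 3 [26. 27. 28.]
0.204 1 [27. 27. 27.]
0.206 1 [27. 27. 27.]
0.208 1 [27. 27. 27.]
0.21 10 [27. 29. 33.]
0.212 5 [2. 3. 4.]
0.214 51 [ 3. 17. 32.]
0.216 7 [ 3. 13. 28.]
-0.276
0.16 3 [4. 5. 5.]
0.162 1 [4. 4. 4.]
0.164 3 [3. 4. 4.]
0.166 3 [4. 5. 5.]
0.168 4 [4. 4. 5.]
0.17 5 [ 4.  5. 28.]
0.172 5 [ 4. 13. 28.]
0.174 17 [ 4. 14. 28.]
0.176 22 [ 4.  9. 27.]
0.178 6 [15. 18. 27.]
0.18 1 [27. 27. 27.]
0.19 2 [4. 4. 4.]
0.192 3 [3. 3. 3.]
0.194 16 [ 4.  8. 14.]
0.196 6 [ 4.  8. 13.]
0.198 6 [12. 13. 14.]
0.2 1 [13. 13. 13.]
0.21 1 [4. 4. 4.]
0.212 9 [3. 3. 4.]
0.214 117 [ 3. 16. 33.]
0.216 15 [ 3. 15. 31.]
-0.272
0.16 3 [4. 5. 5.]
0.162 3 [4. 4. 4.]
0.164 7 [3. 5. 7.]
0.166 9 [ 4.  9. 34.]
0.168 5 [ 4.  5. 32.]
0.17 5 [ 4.  4. 28.
[... 174 characters left out ...]
. 31.]
0.188 4 [27. 31. 33.]
0.19 8 [ 4.  7. 27.]
0.192 11 [ 3. 16. 27.]
0.194 26 [ 3.  9. 31.]
0.196 12 [ 4. 12. 32.]
0.198 7 [12. 13. 16.]
0.2 4 [12. 13. 17.]
0.212 12 [ 3.  3. 29.]
0.214 117 [ 3. 17. 33.]
0.216 12 [ 2. 13. 31.]
-0.268
0.166 2 [32. 33. 34.]
0.168 1 [32. 32. 32.]
0.172 7 [13. 14. 27.]
0.174 13 [13. 14. 30.]
0.176 15 [13. 16. 30.]
0.178 21 [15. 18. 33.]
0.18 1 [27. 27. 27.]
0.182 1 [27. 27. 27.]
0.184 3 [27. 29. 30.]
0.186 1 [31. 31. 31.]
0.188 4 [27. 31. 33.]
0.19 2 [27. 27. 27.]
0.192 1 [27. 27. 27.]
0.194 4 [28. 29. 31.]
0.196 2 [31. 32. 32.]
0.198 3 [14. 15. 16.]
0.2 1 [17. 17. 17.]
0.21 5 [12. 21. 30.]
0.212 14 [ 3.  7. 31.]
0.214 72 [ 3. 17. 32.]
0.216 11 [ 2.  9. 24.]
```

View pics/w2.png

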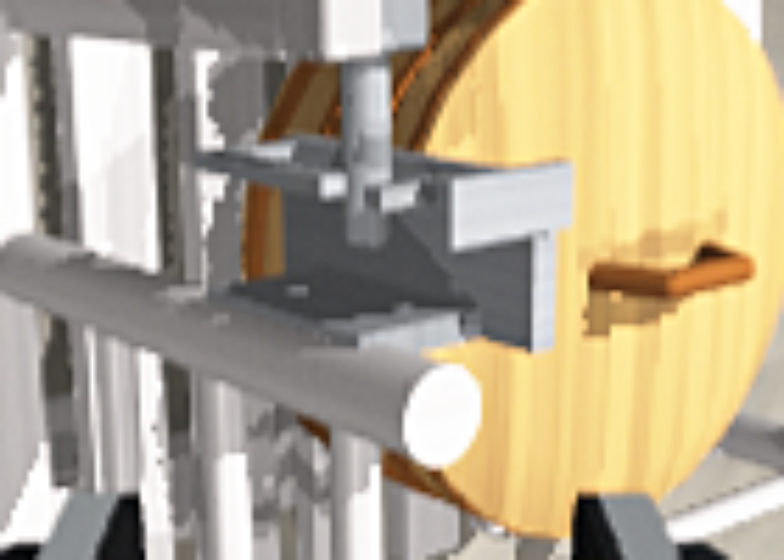

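The zoomed view shows the nose rod at (365,150) between the lip and the leaf (up is to the right in this picture). By depth the lip top is at z ≈ 0.177 and the leaf underside at ≈ 0.190, so I expect the leaf about 10 mm below the roll contact. Next I'll untilt, move over the roll, and measure the fingers.

Request:
drive_tool([
  [0,0,0,8.5,0,0,0],
  [0,0,0,8.5,0,0,0],
  [0,0,0,8.5,0,0,0],
  [0,0,0,8.5,0,0,0],
  [0,0,0,8.5,0,0,0],
  [0.045,0.018,0,0,0,0,0],
  [0.045,0.018,0,0,0,0,0],
  [0.045,0.018,0,0,0,0,0],
  [0.045,0.018,0,0,0,0,0],
  [0,0,0,0,0,0,0],
])

```text
t: 4.75
tcp_pos: [0.6044, -0.0012, 0.3069]
tool_rot: [0.651, 0.759, 0.0, -0.008]
force: [0.0, -0.4, -0.3]
finger_gap: 0.5
gripper_force: 0.0
```

```bash
cat >> h.py <<'E'
yaw=np.radians(8.18); X=np.array([np.cos(yaw),np.sin(yaw)]);Y=np.array([-X[1],X[0]])
def G(p): return np.stack([p[...,:2]@X-.6085,p[...,:2]@Y-.016,p[...,2]],-1)
def st():
    s=manip.sense(); print('t',s['t'],'gate mm',(1000*G(s['tcp_pos'])).round(2),'tool x yaw',np.degrees(np.arctan2(*R.from_quat(s['tool_rot']).as_matrix()[[1,0],0])).round(2),'F',s['force'].round(2)); return s
E
python3 - <<'E'
from h import *
s=st(); d=snap('wrist'); P=cloud(d)
M=R.from_quat(s['tool_rot']).as_matrix(); T=(P-s['tcp_pos'])@M
print(M.round(3).tolist())
m=(d['z_map']>0)&(d['z_map']<.35)&(abs(T[...,1])<.06)&(T[...,2]>-.02)&(T[...,2]<.03)
for sg in (-1,1):
    t=T[m&(T[...,1]*sg>0)]*1000
    for z in range(-20,30,3):
        w=t[abs(t[:,2]-z)<1.5]
        if len(w): print(sg,z,len(w),np.percentile(w[:,0],[1,99]).round(1),np.percentile(w[:,1],[1,99]).round(1))
g=G(P); m=(g[...,1]<-.06)&(g[...,1]>-.2)&(g[...,2]>.186)&(g[...,2]<.2)&(abs(g[...,0])<.015)
print('rail',m.sum(),np.percentile(g[m],[1,50,99],axis=0))
m=(g[...,1]<-.09)&(g[...,1]>-.13)&(g[...,2]>.168)&(g[...,2]<.188)&(g[...,0]>.01)&(g[...,0]<.05)
print('roll',m.sum(),np.percentile(g[m],[1,50,99],axis=0))
E
```

```text
t 4.75 gate mm [ -10.46 -103.21  306.87] tool x yaw 98.76 F [ 0.01 -0.37 -0.28]
[[-0.152, 0.988, -0.011], [0.988, 0.152, 0.01], [0.012, -0.009, -1.0]]
-1 -20 48 [-8.7 11.9] [-27.7 -21.3]
-1 -17 126 [-9.5 12.1] [-34.7 -21.3]
-1 -14 112 [-9.9 12. ] [-34.3 -21.3]
-1 -11 111 [-10.   12.1] [-34.4 -21.2]
-1 -8 98 [-9.3 11.9] [-34.5 -21.3]
-1 -5 105 [-9.9 12.1] [-34.9 -21.2]
-1 -2 95 [-9.9 12. ] [-34.9 -21.2]
-1 1 78 [-9.3 12.2] [-34.6 -21.3]
-1 4 79 [-9.1 12.1] [-33.  -21.3]
-1 7 47 [-10.3  11.9] [-27.6 -21.2]
-1 10 18 [-2.9  7.8] [-21.6 -21.2]
1 -20 47 [-8.2 12.2] [21.2 31.5]
1 -17 120 [-9.7 12.2] [21.3 34.4]
1 -14 121 [-9.7 12. ] [21.3 34.7]
1 -11 117 [-9.6 12.2] [21.3 34.5]
1 -8 98 [-9.4 12.2] [21.3 34.8]
1 -5 97 [-10.   12.1] [21.3 34.7]
1 -2 98 [-9.3 12.1] [21.3 34.7]
1 1 82 [-9.5 11.9] [21.3 34.7]
1 4 67 [-8.9 12.1] [21.3 33.1]
1 7 54 [-10.1  12.1] [21.2 31.2]
1 10 17 [-3.4 10.3] [21.4 21.6]
1 13 1 [4.2 4.2] [21.7 21.7]
rail 2010 [[-6.76194338e-03 -1.98338657e-01  1.90120201e-01]
 [ 1.12010684e-04 -1.22944031e-01  1.92532891e-01]
 [ 7.07224339e-03 -6.15201379e-02  1.93996578e-01]]
roll 651 [[ 0.01018096 -0.12945431  0.17146486]
 [ 0.02222002 -0.10873642  0.17846676]
 [ 0.0417728  -0.1007891   0.18146902]]
```

Request:
drive_tool([
  [-0.003,0,0.025,0,0,0.5,0],
  [0,0,0.025,0,0,0,0],
  [0,0,0.025,0,0,0,0],
  [0,0,0.025,0,0,0,0],
  [0,0,0.007,0,0,0,0],
  [0,0,0,0,0,0,0],
  [0,0,0,0,0,0,0],
  [0,0,0,0,0,0,0],
])

```text
t: 5.6
tcp_pos: [0.6027, -0.0085, 0.2001]
tool_rot: [0.656, 0.755, 0.001, -0.008]
force: [-0.3, -0.1, -0.2]
finger_gap: 0.503
gripper_force: 0.0
```

Run:
```python
from h import *
s=st(); print(R.from_quat(s['tool_rot']).as_matrix().round(3).tolist())
```

```text
t 5.6 gate mm [ -13.15 -110.16  200.11] tool x yaw 97.97 F [-0.31 -0.12 -0.17]
[[-0.139, 0.99, -0.011], [0.99, 0.139, 0.012], [0.013, -0.009, -1.0]]
```

Request:
drive_tool([
  [0.004,0.0025,0,-0.5,-0.75,0,0],
  [0,0,0.003,0,0,0,0],
  [0,0,0.003,0,0,0,0],
  [0,0,0,0,0,0,0],
  [0,0,0,0,0,0,0],
])

```text
t: 6.1
tcp_pos: [0.6035, -0.0035, 0.1924]
tool_rot: [0.656, 0.755, -0.001, -0.002]
force: [0.8, -0.6, 0.2]
finger_gap: 0.503
gripper_force: 0.0
```

Run:
```python
from h import *
s=st(); print(R.from_quat(s['tool_rot']).as_matrix().round(3).tolist())
```

```text
t 6.1 gate mm [ -11.65 -105.35  192.44] tool x yaw 98.01 F [ 0.82 -0.63  0.15]
[[-0.139, 0.99, -0.003], [0.99, 0.139, 0.001], [0.002, -0.003, -1.0]]
```

Request:
drive_tool([
  [0,0.0005,0.002,0,0,0,0],
  [0,0,0.002,0,0,0,0],
  [0,0,0.0015,0,0,0,0],
  [0,0,0,0,0,0,0],
  [0,0,0,0,0,0,0],
])

```text
t: 6.6
tcp_pos: [0.6041, -0.0035, 0.187]
tool_rot: [0.656, 0.755, -0.0, -0.002]
force: [-0.9, -0.5, 1.6]
finger_gap: 0.5
gripper_force: 0.3
```

Request:
drive_tool([
  [0,0,0.001,0,0,0,0],
  [0,0,0,0,0,0,0],
])

```text
t: 6.8
tcp_pos: [0.6041, -0.0035, 0.186]
tool_rot: [0.656, 0.755, -0.0, -0.001]
force: [-0.2, -0.1, 0.3]
finger_gap: 0.502
gripper_force: 0.3
```

Request:
drive_tool([
  [0,0,0,0,0,0,0],
])

```text
t: 6.9
tcp_pos: [0.6041, -0.0035, 0.1861]
tool_rot: [0.656, 0.755, -0.0, -0.001]
force: [-0.5, 1.0, 1.3]
finger_gap: 0.498
gripper_force: 0.3
```

Request:
drive_tool([
  [0,0,0.001,0,0,0,0],
  [0,0,0,0,0,0,0],
])

```text
t: 7.1
tcp_pos: [0.6041, -0.0035, 0.185]
tool_rot: [0.656, 0.755, -0.0, -0.001]
force: [-1.1, 0.4, 1.0]
finger_gap: 0.499
gripper_force: 0.3
```

Request:
drive_tool([
  [0,0,0.0006,0,0,0,0],
  [0,0,0,0,0,0,0],
])

```text
t: 7.3
tcp_pos: [0.6041, -0.0035, 0.1845]
tool_rot: [0.656, 0.755, -0.0, -0.001]
force: [0.3, 0.0, 0.8]
finger_gap: 0.501
gripper_force: 0.3
```

Request:
drive_tool([
  [0,0,0.0006,0,0,0,0],
  [0,0,0,0,0,0,0],
])

```text
t: 7.5
tcp_pos: [0.6041, -0.0035, 0.1838]
tool_rot: [0.656, 0.755, -0.0, -0.001]
force: [0.3, 0.9, 0.7]
finger_gap: 0.497
gripper_force: 0.3
```

Run:
```python
from h import *
import pickle
s=st(); d=snap('wrist'); P=cloud(d); g=G(P)
m=(g[...,1]<-.07)&(g[...,1]>-.2)&(g[...,2]>.186)&(g[...,2]<.2)&(abs(g[...,0])<.015)
print('rail',m.sum(),np.percentile(g[m],[1,50,99],axis=0))
m=(g[...,1]<-.09)&(g[...,1]>-.13)&(g[...,2]>.15)&(g[...,2]<.188)&(g[...,0]>.028)&(g[...,0]<.05)
print('roll',m.sum(),np.percentile(g[m],[1,50,99],axis=0))
cv2.imwrite('pics/w3.png',cv2.resize(d['image'][:,:,::-1],(800,600)))
```

```text
t 7.5 gate mm [ -11.04 -105.41  183.85] tool x yaw 98.0 F [0.32 0.9  0.74]
rail 3776 [[-0.00813449 -0.13499234  0.18758736]
 [-0.00057487 -0.0992605   0.19255782]
 [ 0.01349997 -0.07063857  0.19869969]]
roll 491 [[ 0.02832431 -0.11592048  0.16327037]
 [ 0.03533925 -0.10570452  0.17051551]
 [ 0.04057592 -0.10179873  0.17301597]]
```

View pics/w3.png

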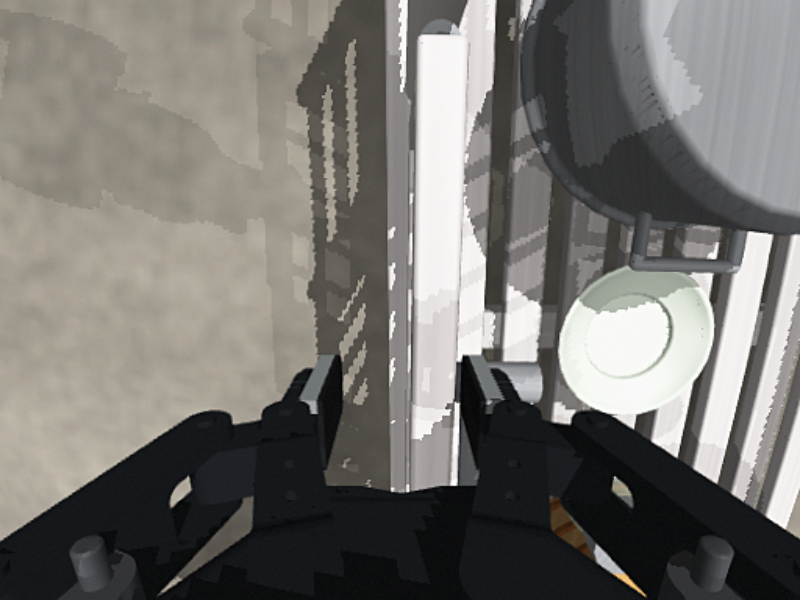

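The right finger bears on the roll at (510,380) just behind the rail. The roll is about 8.5 mm down and not yet at the leaf.

Request:
drive_tool([
  [0,0,0.0005,0,0,0,0],
  [0,0,0,0,0,0,0],
])

```text
t: 7.75
tcp_pos: [0.6041, -0.0035, 0.1834]
tool_rot: [0.656, 0.755, -0.0, -0.001]
force: [-0.1, 0.5, 0.4]
finger_gap: 0.5
gripper_force: 0.3
```

Request:
drive_tool([
  [0,0,0.0004,0,0,0,0],
  [0,0,0,0,0,0,0],
])

```text
t: 7.95
tcp_pos: [0.6041, -0.0035, 0.183]
tool_rot: [0.656, 0.755, -0.0, -0.001]
force: [-1.1, 0.7, 0.3]
finger_gap: 0.502
gripper_force: 0.3
```

Request:
drive_tool([
  [0,0,0.0005,0,0,0,0],
  [0,0,0,0,0,0,0],
])

```text
t: 8.15
tcp_pos: [0.6041, -0.0035, 0.1824]
tool_rot: [0.656, 0.755, -0.0, -0.001]
force: [0.1, 1.6, 1.9]
finger_gap: 0.496
gripper_force: 0.3
```

Request:
drive_tool([
  [0,0,0.0004,0,0,0,0],
  [0,0,0,0,0,0,0],
])

```text
t: 8.35
tcp_pos: [0.6041, -0.0035, 0.1821]
tool_rot: [0.656, 0.755, -0.0, -0.001]
force: [-0.2, 0.5, 1.6]
finger_gap: 0.5
gripper_force: 0.6
```

Request:
drive_tool([
  [0,0,0.0003,0,0,0,0],
  [0,0,0,0,0,0,0],
])

```text
t: 8.55
tcp_pos: [0.6041, -0.0035, 0.182]
tool_rot: [0.656, 0.755, -0.0, -0.001]
force: [0.6, 0.2, 1.8]
finger_gap: 0.501
gripper_force: 1.0
```

Request:
drive_tool([
  [0,0,0.0003,0,0,0,0],
  [0,0,0,0,0,0,0],
])

```text
t: 8.75
tcp_pos: [0.6041, -0.0035, 0.1817]
tool_rot: [0.656, 0.755, -0.0, -0.001]
force: [-0.6, 1.0, 3.1]
finger_gap: 0.5
gripper_force: 1.5
```

Request:
drive_tool([
  [0,-0.001,0,0,0,0,0],
  [0,-0.001,0,0,0,0,0],
  [0,-0.001,0,0,0,0,0],
  [0,0,0,0,0,0,0],
])

```text
t: 9.15
tcp_pos: [0.6017, -0.0041, 0.1818]
tool_rot: [0.656, 0.755, -0.0, -0.001]
force: [1.6, -0.0, 2.1]
finger_gap: 0.501
gripper_force: 1.4
```

```bash
cat > r.py <<'E'
from h import *
s=st(); d=snap('wrist'); g=G(cloud(d)); print('gf',s['gripper_force'],'Fz2',manip.sense()['force'].round(2))
m=(g[...,1]<-.02)&(g[...,1]>-.09)&(g[...,2]>.190)&(g[...,2]<.196)&(g[...,0]>-.06)&(g[...,0]<.010)
w=g[m]; k=np.polyfit(w[:,1],w[:,0],1); print('gate angle',np.arctan(k[0]))
m=(g[...,1]<-.09)&(g[...,1]>-.13)&(g[...,2]>.15)&(g[...,2]<.188)&(g[...,0]>.026)&(g[...,0]<.05)
print('roll ztop',np.percentile(g[m][:,2],99),'xmax',np.percentile(g[m][:,0],99))
E
python3 r.py
```

```text
t 9.15 gate mm [ -13.51 -105.66  181.81] tool x yaw 98.0 F [ 1.64 -0.05  2.09]
gf 1.3586273789405823 Fz2 [2.12 1.   2.58]
gate angle 0.010339155671689507
roll ztop 0.17148375750880324 xmax 0.04053743393044729
```

Request:
drive_tool([
  [0,-0.001,0.0002,0,0,0,0],
  [0,-0.001,0,0,0,0,0],
  [0,0,0,0,0,0,0],
])

```text
t: 9.5
tcp_pos: [0.5996, -0.0043, 0.1816]
tool_rot: [0.656, 0.755, -0.0, -0.001]
force: [3.3, -1.2, 3.0]
finger_gap: 0.502
gripper_force: 2.5
```

```bash
python3 r.py
```

```text
t 9.5 gate mm [ -15.57 -105.59  181.59] tool x yaw 97.99 F [ 3.25 -1.22  2.98]
gf 2.4504555948078632 Fz2 [3.04 0.2  3.71]
gate angle 0.012467134334052533
roll ztop 0.170972539761294 xmax 0.04052418573257017
```

Request:
drive_tool([
  [0,-0.001,0.0002,0,0,0,0],
  [0,0,0,0,0,0,0],
])

```text
t: 9.75
tcp_pos: [0.599, -0.0045, 0.1815]
tool_rot: [0.656, 0.755, 0.0, -0.0]
force: [4.8, -0.2, 3.5]
finger_gap: 0.504
gripper_force: 3.6
```

```bash
python3 r.py
```

```text
t 9.75 gate mm [ -16.19 -105.65  181.55] tool x yaw 97.99 F [ 4.77 -0.16  3.49]
gf 3.60848318785429 Fz2 [4.68 0.56 4.78]
gate angle 0.017659418471719555
roll ztop 0.17107633357248478 xmax 0.03981410009816011
```

Request:
drive_tool([
  [0,0,-0.0003,0,0,0,0],
  [0,0,0,0,0,0,0],
])

```text
t: 10.0
tcp_pos: [0.5985, -0.0045, 0.1816]
tool_rot: [0.656, 0.755, -0.0, -0.001]
force: [4.7, -0.8, 4.0]
finger_gap: 0.503
gripper_force: 3.9
```

```bash
python3 r.py
```

```text
t 10.0 gate mm [ -16.72 -105.66  181.59] tool x yaw 98.0 F [ 4.69 -0.84  3.96]
gf 3.8611647114157677 Fz2 [ 5.2  -0.74  3.79]
gate angle 0.022921060773137582
roll ztop 0.17125958610591294 xmax 0.03927175735558909
```

Request:
drive_tool([
  [0,-0.001,-0.0002,0,0,0,0],
  [0,-0.001,0,0,0,0,0],
  [0,0,0,0,0,0,0],
])

```text
t: 10.35
tcp_pos: [0.5962, -0.005, 0.1816]
tool_rot: [0.656, 0.755, -0.001, -0.001]
force: [4.7, -0.9, 3.5]
finger_gap: 0.499
gripper_force: 4.9
```

```bash
python3 r.py
```

```text
t 10.35 gate mm [ -19.06 -105.74  181.62] tool x yaw 97.99 F [ 4.66 -0.93  3.51]
gf 4.911622334184358 Fz2 [ 4.08 -1.21  3.76]
gate angle 0.04722967270161851
roll ztop 0.17104566110995428 xmax 0.03662986439918076
```

Request:
drive_tool([
  [0,-0.001,0,0,0,0,0],
  [0,-0.001,0,0,0,0,0],
  [0,-0.001,0,0,0,0.5,0],
  [0,-0.001,0,0,0,0.5,0],
  [0,-0.001,0,0,0,0.5,0],
  [0,0,0,0,0,0,0],
])

```text
t: 11.0
tcp_pos: [0.5897, -0.0047, 0.1809]
tool_rot: [0.666, 0.746, -0.001, -0.003]
force: [-0.7, -0.5, 0.8]
finger_gap: 0.497
gripper_force: 0.5
```

```bash
python3 r.py
```

```text
t 11.0 gate mm [ -25.51 -104.5   180.9 ] tool x yaw 96.5 F [-0.66 -0.49  0.76]
gf 0.5196592862193938 Fz2 [-1.11  0.41  0.96]
gate angle 0.11474413854261271
roll ztop 0.16998903863161036 xmax 0.029398063727335416
```

Request:
drive_tool([
  [0.0014,-0.0028,0,0,0,4.0,0],
  [0.0019,-0.0055,0,0,0,5.5,0],
  [0.001,-0.0055,0,0,0,3,0],
  [0.001,-0.0055,0,0,0,3,0],
  [0.001,-0.0055,0,0,0,3,0],
  [0.001,-0.0055,0,0,0,3,0],
  [0.001,-0.0055,0,0,0,3,0],
  [0.0005,-0.0028,0,0,0,1.5,0],
  [0,0,0,0,0,0,0],
])

```text
t: 11.95
tcp_pos: [0.5528, 0.0083, 0.1816]
tool_rot: [0.817, 0.577, -0.002, -0.002]
force: [-0.3, -0.3, 1.0]
finger_gap: 0.499
gripper_force: 0.4
```

```bash
cat > r2.py <<'E'
from h import *
s=st(); d=snap('wrist'); P=cloud(d); M=R.from_quat(s['tool_rot']).as_matrix(); T=(P-s['tcp_pos'])@M
H=np.r_[.6085*X+.016*Y,.2]; h=(H-s['tcp_pos'])@M; print('hinge in tool mm',(1000*h).round(1),'q',s['q'].round(2),M[2].round(3))
m=(P[...,2]>.189)&(P[...,2]<.1965)&(T[...,0]>.02)&(T[...,0]<.085)&(abs(T[...,1]-.008)<.03)
w=T[m]; k=np.polyfit(w[:,0],w[:,1],1); print(m.sum(),'rail in tool: y at x=0 %.1f, slope deg %.2f'%(1000*k[1],np.degrees(np.arctan(k[0]))))
a=98.18-np.degrees(np.arctan2(M[1,0],M[0,0]))+np.degrees(np.arctan(k[0])); print('gate deg',a)
E
python3 r2.py
```

```text
t 11.95 gate mm [-60.1  -86.46 181.58] tool x yaw 70.53 F [-0.27 -0.34  1.  ]
hinge in tool mm [104.5  13.  -18.5] q [-0.19  0.52  1.67  0.    0.95  0.15] [-0.    -0.005 -1.   ]
4754 rail in tool: y at x=0 13.4, slope deg -0.44
gate deg 27.209418528368474
```

Request:
drive_tool([
  [0.0004,-0.0028,0,0,0,1.5,0],
  [0.0008,-0.0055,0,0,0,3,0],
  [0.0008,-0.0055,0,0,0,3,0],
  [0.0008,-0.0055,0,0,0,3,0],
  [0.0008,-0.0055,0,0,0,3,0],
  [0.0008,-0.0055,0,0,0,3,0],
  [0.0008,-0.0055,0,0,0,3,0],
  [0.0008,-0.0055,0,0,0,3,0],
  [0.0008,-0.0055,0,0,0,3,0],
  [0.0008,-0.0055,0,0,0,3,0],
])

```text
t: 13.0
tcp_pos: [0.5143, 0.0419, 0.1818]
tool_rot: [0.934, 0.357, -0.001, -0.001]
force: [0.5, -2.0, -0.9]
finger_gap: 0.499
gripper_force: 1.3
```

```bash
python3 r2.py
```

```text
t 13.0 gate mm [-93.52 -47.75 181.85] tool x yaw 41.86 F [ 0.49 -2.03 -0.93]
hinge in tool mm [104.3  12.1 -18.3] q [-0.14  0.47  1.77  0.    0.9   0.7 ] [-0.001 -0.002 -1.   ]
4756 rail in tool: y at x=0 13.5, slope deg -1.28
gate deg 55.040785583080606
```

Request:
drive_tool([
  [0.0007,-0.0056,0,0,0,3,0],
  [0.0007,-0.0056,0,0,0,3,0],
  [0.0007,-0.0056,0,0,0,3,0],
  [0.0007,-0.0056,0,0,0,3,0],
  [0.0007,-0.0056,0,0,0,3,0],
  [0.0007,-0.0056,0,0,0,3,0],
  [0.0007,-0.0056,0,0,0,3,0],
  [0.0007,-0.0056,0,0,0,3,0],
  [0.0007,-0.0056,0,0,0,3,0],
  [0.0003,-0.0038,0,0,0,2,0],
])

```text
t: 14.05
tcp_pos: [0.4947, 0.0923, 0.1822]
tool_rot: [0.994, 0.113, -0.0, -0.001]
force: [1.9, -1.2, 0.9]
finger_gap: 0.498
gripper_force: 1.1
```

Request:
drive_tool([
  [0.0003,-0.0038,0,0,0,2,0],
  [0.0002,-0.002,0,0,0,1,0],
  [0,0,0,0,0,0,0],
  [0,0,0,0,0,0,0],
])

```text
t: 14.45
tcp_pos: [0.493, 0.0981, 0.182]
tool_rot: [0.996, 0.087, -0.002, -0.001]
force: [0.1, 0.7, 0.7]
finger_gap: 0.5
gripper_force: 0.4
```

```bash
python3 r2.py
```

```text
t 14.45 gate mm [-106.59   10.94  182.02] tool x yaw 10.03 F [0.11 0.66 0.74]
hinge in tool mm [106.1  14.3 -18.3] q [-0.03  0.46  1.8   0.    0.89  1.37] [-0.003 -0.002 -1.   ]
4760 rail in tool: y at x=0 13.3, slope deg -0.03
gate deg 88.12022696771439
```

Request:
drive_tool([
  [0,0.001,-0.001,0,0,0,0],
  [0,0,-0.002,0,0,0,0],
  [0,0,-0.003,0,0,0,0],
  [0,0,-0.003,0,0,0,0],
  [0,0,-0.004,0,0,0,0],
  [0,0,-0.01,0,0,0,0],
  [0,0,-0.03,0,0,0,0],
  [0,0,-0.04,0,0,0,0],
  [0,0,-0.04,0,0,0,0],
  [0,0,0,0,0,0,0],
])

```text
t: 15.5
tcp_pos: [0.4972, 0.0968, 0.3214]
tool_rot: [0.996, 0.087, 0.006, 0.0]
force: [-0.1, -0.7, -0.4]
finger_gap: 0.499
gripper_force: 0.0
```

Run:
```python
exec(open('r2.py').read())
cv2.imwrite('pics/w4.png',cv2.resize(d['image'][:,:,::-1],(800,600)))
m=(T[...,0]>-.02)&(T[...,0]<.03)&(T[...,1]>.03)&(T[...,1]<.07)&(P[...,2]>.15)&(P[...,2]<.19)
print('roll top',np.percentile(P[m][:,2],98) if m.any() else None)
t=snap('top'); cv2.imwrite('pics/top1.png',cv2.resize(t['image'][:,:,::-1],(800,600)))
```

```text
t 15.5 gate mm [-102.57    9.07  321.44] tool x yaw 10.02 F [-0.13 -0.66 -0.41]
hinge in tool mm [100.9  12.2 122.6] q [-0.03  0.27  1.63  0.    1.23  1.37] [ 0.011  0.001 -1.   ]
1066 rail in tool: y at x=0 11.4, slope deg -0.18
gate deg 87.98666001202315
roll top 0.1815264743488122
```

View pics/w4.png

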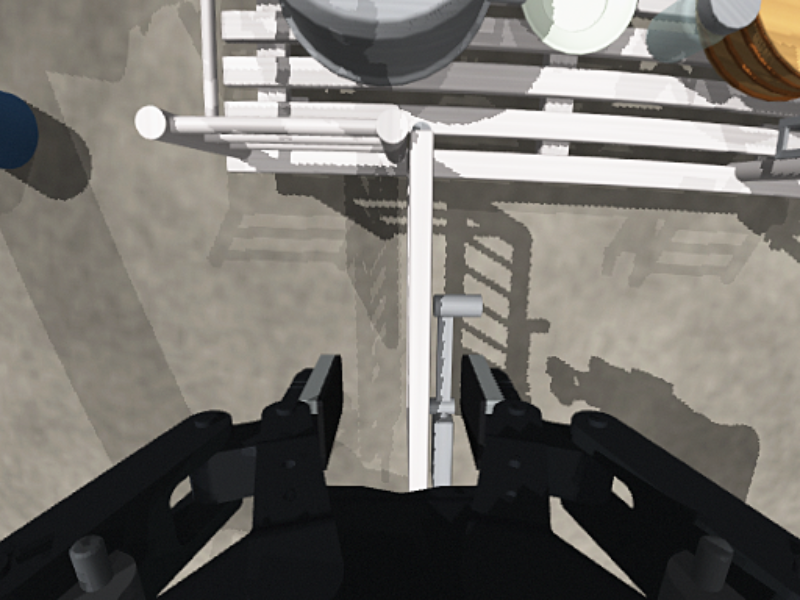

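View pics/top1.png

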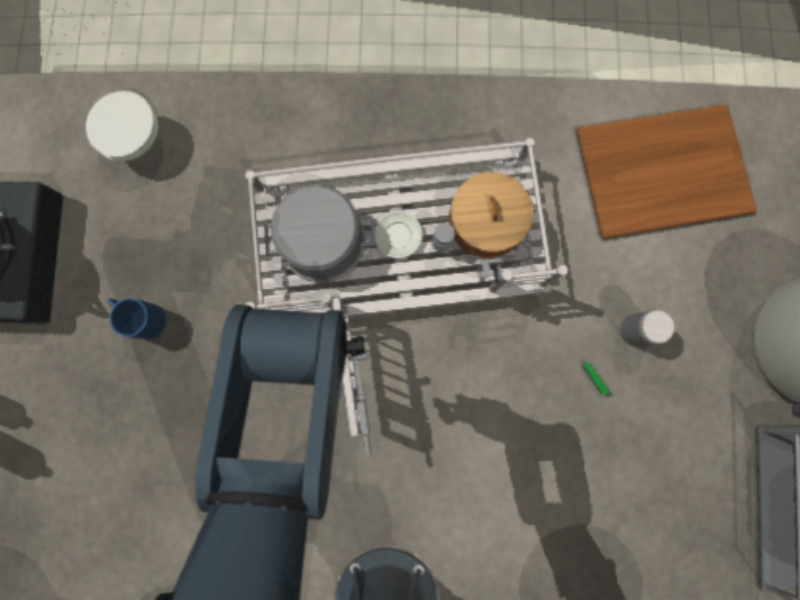

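The wrist view shows the rail (column ~420) square to the shelf, with the roll at (460,305) back at its rest height of 0.1815 m. The top view shows the gate open at (350,390), the crockery in its original places, and the gripper clear of everything.

```bash
python3 -c "
from station import manip
print(manip.sign_off())"
```

```text
the job is handed in; nothing more can be done
None
```

The gate stands open at about 88°, measured from the wrist camera. The latch bar is back level, the crockery and other things look unmoved in the top view, and the job was handed in at about 15.5 s; no verdict came back.

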